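# Load the candy dropper and hold its spring slide open at the mark

### The job

Take the three candy balls from the wooden board and put one into each of the three wells of the white candy dropper while its slide is shut. Then pull the slide out by its black handle, against the spring, until its orange pointer lines meet the orange mark lines on the runners (40 mm out), so that one ball drops into each tray compartment, and keep it there: finish while still gripping the handle with the slide at the mark. Leave the mug, the spice jar and the white ramekin where they are.

Things in the scene. Friction and masses are not known exactly. Their poses are not given: they have to be found in the camera images.
- dropper: Candy dropper, fixed: white box, x -33 to +78 mm, y -100 to +100 mm, 73.5 mm high. Origin on the worktop under the middle well; +x to its back, +y along the row of wells. Wells at x = 0, y = -60, 0, +60 mm, closed below by the slide; a ball in a well has its centre 68 mm above the worktop. Below it a tray, one compartment per well.
- slide (a joint): How far the slide is pulled out, m: 0 = shut, grows as the handle moves along the dropper's -x, end stop at 0.060. A spring pulls it shut: 3.6 N at 0, 8.4 N at the mark; let go, it shuts. The mark is at 0.040: its orange pointer lines meet those on the runners, its opening is under the wells and the balls drop into the tray; well short or well past it they cannot pass.
- handle (a point): Centre of the slide's handle, moves with it: black bar 60 mm long along the dropper's y, 14 mm thick along x, 20 mm high, top 115 mm above the worktop, on two thin posts (free below the bar down to 52 mm). Shut, it stands 68 mm in front of the middle well, 28 mm clear of the box.
- mark (a point): Orange mark lines across the two grey runners that stick out at the dropper's front (y = +-50 mm, to x = -129 mm, 52 mm high). This point lies midway between the lines, at x = -108 mm, 52 mm above the worktop.
- board: Wooden holder board fixed to the worktop, 216 x 76 x 16 mm, origin at the centre of its underside, long side along its x; three shallow sockets at x = -70, 0, +70 mm, one candy ball sitting in each. Over board and dropper keep the hand low: the wall shelf behind them begins at x = 0.645 m, its underside 0.51 m above the worktop, near a raised wrist.
- mug: Small cream mug with handle, 64 x 88 x 54 mm, bystander; origin at the centre of its underside.
- spice_jar: Spice jar with a mustard-yellow cap, 42 mm wide, 96 mm high, bystander; origin at the centre of its underside.
- salt_dish: White ramekin, 70 mm wide, 36 mm high, bystander; origin at the centre of its underside.
- well0 (a point): Centre of the mouth of the well at -60 mm (y of the dropper), round, 40 mm wide, 20 mm deep; at the top plate, 73.5 mm above the worktop.
- well1 (a point): Centre of the mouth of the well at 0 (the middle one), round, 40 mm wide, 20 mm deep; at the top plate, 73.5 mm above the worktop.
- well2 (a point): Centre of the mouth of the well at +60 mm, round, 40 mm wide, 20 mm deep; at the top plate, 73.5 mm above the worktop.
- ball_red_center (a point): Centre of the red hard candy ball, 32 mm in diameter, 14 to 28 g; at the start it sits in a socket of the board with its centre about 26 mm above the worktop (10 mm above the board's top).
- ball_yellow_center (a point): Centre of the yellow hard candy ball, 32 mm in diameter, 14 to 28 g; at the start it sits in a socket of the board with its centre about 26 mm above the worktop (10 mm above the board's top).
- ball_green_center (a point): Centre of the green hard candy ball, 32 mm in diameter, 14 to 28 g; at the start it sits in a socket of the board with its centre about 26 mm above the worktop (10 mm above the board's top).
Mind the look-alikes: they are no part of the job. Leave any blue look-alike of the part that bears ball_green_center alone.

How it is judged:
By the outcome, as a careful person would: the job done as asked, in the order asked, and still so for the second after the job is handed in, while the arm keeps its last pose, push and grip.
It also fails if it takes over 66 s, if anything falls off the work surface, if the arm or the gripper's body presses on something with over 40 N, if the wrist force passes 120 N, or if a joint passes its speed limit or range.

### The arm

A 6-joint arm with a two-finger parallel gripper is mounted at the origin on a cart in front of the work surface, level with it; the furniture and walls round the work are solid. World frame = base frame: x ahead of the robot, y to its left, z up, the work surface at z = 0. Lengths are in m, angles in rad, forces in N, time in s.
With the tool pointing down it reaches from about 0.3 to 0.775 m from the base axis. Payload 14.6 kg.
Tool frame: the origin (TCP) lies at the very end of the fingers, on their centre line; the grasp point (between the pads) lies 19 mm behind it; z points along the fingers, y is the line along which they close (so a half turn about z gives the same grasp; the last joint's range is limited). The gripper opens to 94 mm and grips with 3 to 60 N. Pads are 16 mm wide; open, the fingers measure 119 mm over their backs; the gripper's body (75 mm by 177 mm) begins 78 mm behind the grasp point.
Start: joints at [-1.357, 0.3, 1.521, -0, 1.321, -0.067], TCP at [0.152, -0.528, 0.205] pointing down, gripper open.
Joint ranges: [-3.03, 3.03], [-0.79, 2.21], [0.23, 2.52], [-1.04, 4.18], [0, 3.07], [-2.55, 2.55]. Speed limits (rad/s): [2.22, 2.22, 2.57, 3.14, 3.14, 3.14].

### API

Orientations are given as [roll, pitch, yaw] about the fixed x, y, z axes, in that order (R = Rz(yaw) Ry(pitch) Rx(roll)).
In Python, from station import status, vision, order, silhouettes gives the robot as it stands. The module is installed in compiled form; this text tells all that it offers.
- The arm moves only by the shell command python3 -m pendant 'ROWS' [FORCE]. ROWS is JSON, one flat list of numbers, 7 for each row, row after row: the shift along the tool's x, y, z in units of 500 mm (1.0 is 500 mm), then the turn, a rotation vector about the tool's x, y, z in units of 90 degrees (1.0 is 90 degrees), then the opening, from -1 (shut) to 1 (fully open). A call has 1 to 12 rows; each row is the pose to reach, as a shift and turn from the pose commanded when the call began, along the tool's axes at that moment; what a row does not reach only later rows make up. A row lasts 1/10 s, in which the tool goes at most 50 mm and 8.59 degrees, less where a joint would pass 70% of its speed; a pose out of reach is approached as far as the arm can. A call with a number of a shift or a turn outside -1 to 1 is refused whole. A call with a gripper value outside its range is refused whole. The fingers move at their own pace and stop on an object; FORCE is the grip in N (left out, the last holds). Time passes only in rows, so rows that repeat a pose let the fingers close. It gives the time, the measured TCP pose, the force, the opening and the grip force at its end, in the units of the state.
- status.get_obs(): the state, without advancing time (a new reading comes with each control period).
- vision.camera(name): name is "side" or "top" or "wrist"; returns a dict with "pixels" (480x640x3 uint8, red, green, blue), "K" (3x3 intrinsics, pixels), "k1" (the pictures are not rectified: a ray, as slopes to the right and down, at radius r is drawn at 1 + k1 r^2 times it, then the intrinsics apply), "R" (3x3) and "t" (3): a world point X has camera coordinates R X + t. Camera axes: x right, y down, z forward; pixel columns grow to the right and rows downward; lengths in m; the calibration is good to about 2 mm. A picture is of the moment at which its call begins. There is no depth.
- order.hand_in(): hands the job in; it is judged then, once.
Trained networks look in a picture, given as the dict that the camera call returned (one of the last four; its "shot" number tells which), for a name from the list of things; names that differ only in an ending like _2 or _b are one class to them, and where a whole thing is asked for, a point or a joint stands for the part that bears it (a point fixed in the world has none). Each returns a list of dicts, best first, with "score" (0 to 1); they miss things now and then, are a little off and sometimes report something else, mostly with a low value. They report only what shows in the picture. A call takes as long as a camera call. They do not tell look-alikes from the thing itself.
- silhouettes(target, picture): "region" (480x640 bool, what is visible of it) and "extent" ([left, top, right, bottom] in pixels, round what is visible of it).
The state is a dict: "time_s": time; "qpos": joint angles; "joint_vel": joint speeds; "tau": joint torques, N m; "ee_pos": TCP position; "eef_rot": TCP orientation; "force": force on the tool from outside, world axes, zero at the start; "moment": the same for the moment, N m; "grip_width": finger opening in m; "grip_force": force on a finger pad.
Only numpy, scipy, OpenCV 4.12 (cv2) and the standard library are available. Lean on these libraries where they do the work, as an engineer would, in place of code of your own. Each camera call takes 0.05 s, during which the arm holds its last target. There are 200 camera calls.

## Working session

There is one attempt and no reset: what is moved stays moved. The work goes in short steps, Python scripts to look and compute and a shell command to move; the robot and the scene stay as the last step left them, time stands still between calls to the robot, and variables do not carry over. Pictures are saved under pics/ and viewed, at most 10 in all, crops included, and the job is handed in when it is done.

```bash
mkdir -p pics
cat > h.py <<'E'
import numpy as np, cv2
from scipy.spatial.transform import Rotation as Ro
from station import status, vision, order, silhouettes
def ray(c,u,v):
    K=c["K"];x=np.array([(u-K[0,2])/K[0,0],(v-K[1,2])/K[1,1]]);d=x.copy()
    for _ in range(30): d=x/(1+c["k1"]*(d@d))
    R=np.array(c["R"]);return -R.T@c["t"],R.T@np.r_[d,1]
def onz(c,u,v,z):
    o,d=ray(c,u,v);return o+d*(z-o[2])/d[2]
def proj(c,X):
    p=np.array(c["R"])@X+c["t"];s=p[:2]/p[2];s=s*(1+c["k1"]*(s@s));K=c["K"]
    return s*[K[0,0],K[1,1]]+[K[0,2],K[1,2]]
def save(c,n,box=None,s=1):
    im=c["pixels"][:,:,::-1]
    if box: im=im[box[1]:box[3],box[0]:box[2]]
    cv2.imwrite("pics/"+n,cv2.resize(im,None,fx=s,fy=s,interpolation=cv2.INTER_CUBIC))
E
python3 - <<'E'
from h import *
a=vision.camera("top");b=vision.camera("side")
save(a,"top0.png");save(b,"side0.png")
for n,c in(("top",a),("side",b)):
    print(n,np.round(-np.array(c["R"]).T@c["t"],3))
    for t in["ball_red_center","ball_yellow_center","ball_green_center","dropper","handle","board","mug","spice_jar","salt_dish"]:
        for r in silhouettes(t,c)[:3]:
            m=np.argwhere(r["region"]);v,u=m.mean(0)
            print(t,round(r["score"],2),r["extent"],len(m),np.round([u,v],1),np.round(onz(c,u,v,.026),3))
s=status.get_obs();print({k:np.round(v,3) for k,v in s.items()})
E
```

```text
top [ 0.389 -0.057  1.138]
ball_yellow_center 0.73 [402.4, 253.4, 417.4, 271.5] 167 [411.  260.7] [ 0.471 -0.276  0.026]
ball_green_center 0.69 [448.8, 221.2, 462.3, 236.9] 175 [454.6 227.3] [ 0.545 -0.376  0.026]
ball_green_center 0.64 [398.4, 224.4, 410.7, 236.4] 162 [404.7 229.7] [ 0.54  -0.263  0.026]
dropper 0.69 [213.9, 176.4, 310.6, 280.4] 6442 [262.2 213.2] [0.578 0.053 0.026]
handle 0.84 [226.5, 205.8, 301.9, 255.1] 1642 [261.6 228.8] [0.543 0.054 0.026]
board 0.93 [382.1, 215.2, 433.9, 314.5] 2756 [408.7 261.1] [ 0.47  -0.271  0.026]
board 0.46 [360.1, 145.7, 394.5, 172.7] 820 [376.  157.9] [ 0.704 -0.203  0.026]
mug 0.66 [341.8, 300.0, 374.8, 339.0] 767 [356.8 321.9] [ 0.338 -0.154  0.026]
mug 0.54 [402.9, 255.6, 416.1, 273.5] 175 [411.2 260.7] [ 0.471 -0.276  0.026]
spice_jar 0.92 [127.3, 263.9, 160.0, 281.2] 591 [143.5 272.2] [0.447 0.316 0.026]
salt_dish 0.62 [363.4, 144.4, 393.7, 172.6] 779 [376.6 157.4] [ 0.705 -0.204  0.026]
side [ 0.124 -0.943  0.474]
ball_red_center 0.84 [310.5, 342.4, 326.5, 357.8] 257 [319.  349.3] [ 0.402 -0.29   0.026]
ball_red_center 0.65 [240
[... 896 characters left out ...]
.8 230.4] [0.463 0.367 0.026]
salt_dish 0.54 [240.4, 299.8, 278.4, 340.2] 1124 [258.9 318.6] [ 0.343 -0.145  0.026]
salt_dish 0.51 [311.0, 341.0, 328.3, 358.6] 253 [319.  350.1] [ 0.401 -0.292  0.026]
{'time_s': np.float64(1.0), 'qpos': array([-1.357,  0.3  ,  1.521,  0.   ,  1.321, -0.067]), 'joint_vel': array([-0.   ,  0.001, -0.001, -0.   ,  0.001,  0.001]), 'tau': array([ 0.0000e+00, -5.3167e+01, -3.5291e+01,  7.1000e-02,  2.1000e-02,
       -0.0000e+00]), 'ee_pos': array([ 0.152, -0.528,  0.205]), 'eef_rot': array([-3.142, -0.   ,  0.281]), 'force': array([-0.733, -0.087, -0.253]), 'moment': array([-0.015,  0.037,  0.002]), 'grip_force': np.float64(0.0), 'grip_width': np.float64(0.094)}
```

View pics/top0.png

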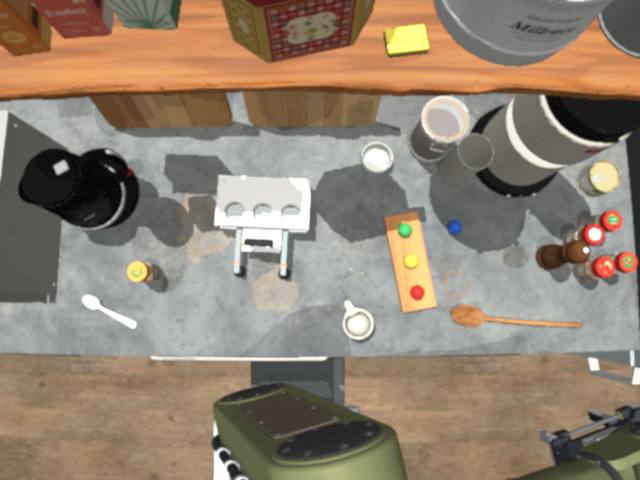

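View pics/side0.png

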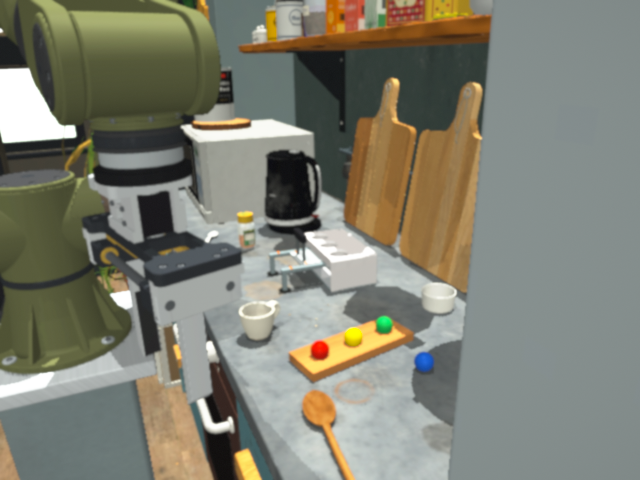

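The top view shows red, yellow and green at about (417,292), (411,261) and (405,230), with the blue look-alike off the board at (455,227). The dropper is at (262,205), its runners pointing at the robot. The side view shows the same layout.

Run:
```python
from h import *
from scipy.optimize import least_squares
a=vision.camera("top");b=vision.camera("side")
save(a,"top1.png",(200,165,325,285),4.8)
hues={"red":[(0,8),(172,180)],"yellow":[(24,34)],"green":[(50,80)]}
boxes={"red":(417,292,319,349),"yellow":(411,261,354,337),"green":(405,230,384,325)}
for n in hues:
    pts=[]
    for c,(u0,v0) in((a,boxes[n][:2]),(b,boxes[n][2:])):
        h=cv2.cvtColor(c["pixels"],cv2.COLOR_RGB2HSV)
        m=sum(((h[...,0]>=l)&(h[...,0]<=k)) for l,k in hues[n])*(h[...,1]>150)*(h[...,2]>50)
        M=np.zeros_like(m);M[v0-13:v0+14,u0-13:u0+14]=m[v0-13:v0+14,u0-13:u0+14]
        v,u=np.argwhere(M).mean(0);pts.append((c,u,v));print(n,round(u,1),round(v,1),M.sum(),np.round(onz(c,u,v,.026),4))
    f=lambda X:np.concatenate([proj(c,X)-[u,v] for c,u,v in pts])
    r=least_squares(f,[.5,-.27,.026]);print(" tri",np.round(r.x,4),np.round(r.fun,1))
```

```text
red 416.9 292.1 145 [ 0.402  -0.2873  0.026 ]
red 319.2 349.7 252 [ 0.4015 -0.2914  0.026 ]
 tri [ 0.4026 -0.288   0.0237] [ 0.1 -0.3 -0.2  0. ]
yellow 410.3 261.4 73 [ 0.4697 -0.2742  0.026 ]
yellow 353.3 336.1 266 [ 0.4723 -0.2774  0.026 ]
 tri [ 0.4718 -0.2753  0.0247] [ 0.4 -0.9 -0.8  0.1]
green 404.2 229.8 58 [ 0.54   -0.2624  0.026 ]
green 383.7 324.0 196 [ 0.5414 -0.264   0.026 ]
 tri [ 0.5411 -0.263   0.0254] [ 0.2 -0.5 -0.4  0.1]
```

View pics/top1.png

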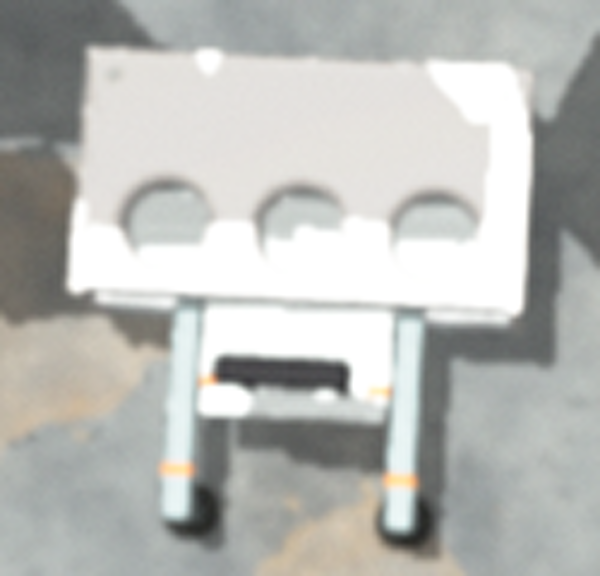

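The crop shows the slide shut. The orange marks are at crop (177,470) and (401,481), the wells at about (168,225), (301,228) and (436,234), and the handle at (283,373). Next I fit the dropper pose.

Run:
```python
from h import *
from scipy.optimize import least_squares
a=vision.camera("top")
P=[((90,48),(.078,.1,.0735)),((530,65),(.078,-.1,.0735)),((168,225),(0,.06,.0735)),((301,228),(0,0,.0735)),((436,234),(0,-.06,.0735)),((177,470),(-.108,.05,.052)),((401,481),(-.108,-.05,.052))]
T=lambda p,X:np.array([p[0]+np.cos(p[2])*X[0]-np.sin(p[2])*X[1],p[1]+np.sin(p[2])*X[0]+np.cos(p[2])*X[1],X[2]])
px=lambda q:(np.array(q)+.5)/4.8-.5+[200,165]
r=least_squares(lambda p:np.concatenate([proj(a,T(p,X))-px(q) for q,X in P]),[.58,.05,0])
p=r.x;print(np.round(p,4),np.round(r.fun.reshape(-1,2),1))
for n,X in dict(w0=(0,-.06,.0735),w1=(0,0,.0735),w2=(0,.06,.0735),handle=(-.068,0,.105),pulled=(-.108,0,.105)).items():print(n,np.round(T(p,X),4))
print("handle top px crop",(proj(a,T(p,(-.068,0,.115)))-[200,165])*4.8)
b=vision.camera("side")
for s in(silhouettes("handle",b)[:1]): print(s["extent"])
for X in[(-.033,-.1,.0735),(.078,-.1,.0735),(-.033,.1,.0735),(.078,.1,.0735),(-.129,.05,.052),(-.129,-.05,.052),(0,0,.0735)]:print(X,np.round(proj(b,T(p,X))))
im=b["pixels"][:,:,::-1].copy()
for X in[(-.033,-.1,.0735),(.078,-.1,.0735),(-.033,.1,.0735),(.078,.1,.0735),(-.129,.05,.052),(-.129,-.05,.052),(0,-.06,.0735),(0,0,.0735)]:
    u,v=proj(b,T(p,X));im[int(round(v)),int(round(u))]=(0,0,255)
cv2.imwrite("pics/side1.png",cv2.resize(im[220:320,255:390],None,fx=5,fy=5,interpolation=cv2.INTER_NEAREST))
```

```text
[ 0.5721  0.0486 -0.0484] [[-0.4 -0. ]
 [ 0.7  0.4]
 [-0.6 -0.5]
 [-0.3  0.1]
 [-0.2  0.1]
 [ 0.5 -0. ]
 [ 0.3 -0.1]]
w0 [ 0.5692 -0.0114  0.0735]
w1 [0.5721 0.0486 0.0735]
w2 [0.575  0.1085 0.0735]
handle [0.5042 0.0519 0.105 ]
pulled [0.4643 0.0538 0.105 ]
handle top px crop [279.07115651 368.68889542]
[291.3, 227.5, 328.9, 267.8]
(-0.033, -0.1, 0.0735) [330. 260.]
(0.078, -0.1, 0.0735) [377. 253.]
(-0.033, 0.1, 0.0735) [300. 233.]
(0.078, 0.1, 0.0735) [341. 227.]
(-0.129, 0.05, 0.052) [269. 253.]
(-0.129, -0.05, 0.052) [281. 268.]
(0, 0, 0.0735) [327. 244.]
```

View pics/side1.png

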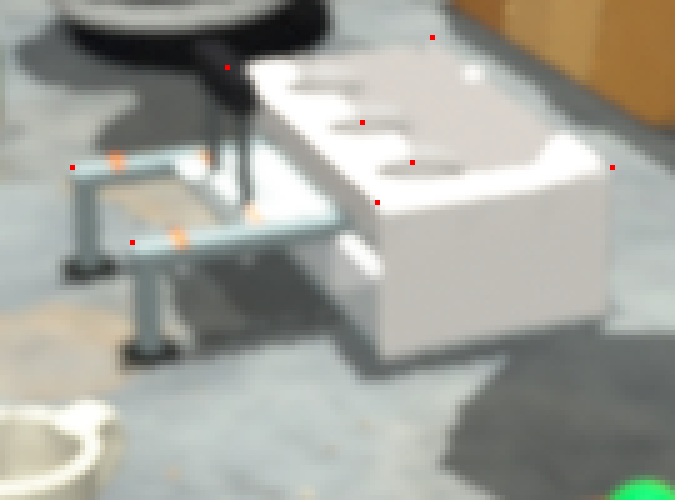

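The dropper pose is (0.572, 0.049, -0.048 rad) and it agrees with the side view to about 1 px. I'll write a small helper that turns a goal into tool-axis units.

```bash
cat > go.py <<'E'
import sys
from h import *
# usage: go.py x y z yaw [more goals] : prints shift/turn units from the present pose
s=status.get_obs();R=Ro.from_euler("xyz",s["eef_rot"]);v=list(map(float,sys.argv[1:]))
print(round(float(s["time_s"]),2),np.round(s["ee_pos"],4),np.round(s["eef_rot"],3),"w",round(float(s["grip_width"]),4))
for i in range(0,len(v),4):
    d=R.inv().apply(np.array(v[i:i+3])-s["ee_pos"])/.5
    t=(R.inv()*Ro.from_euler("xyz",[np.pi,0,v[i+3]])).as_rotvec()/(np.pi/2)
    print(np.round(d,4),np.round(t,4),"rows",round(np.linalg.norm(d)*10,1))
E
python3 go.py .4023 -.288 .10 .178 .4023 -.288 .0185 .178
```

```text
1.25 [ 0.1524 -0.5285  0.2054] [-3.142 -0.     0.281] w 0.0939
[ 0.6135 -0.3236  0.2109] [-0.     -0.      0.0654] rows 7.2
[ 0.6135 -0.3236  0.3739] [-0.     -0.      0.0654] rows 7.9
```

```bash
python3 -m pendant '[0.6135,-0.3236,0.2109,0,0,0.0654,0.28, 0.6135,-0.3236,0.2109,0,0,0.0654,0.28, 0.6135,-0.3236,0.2109,0,0,0.0654,0.28, 0.6135,-0.3236,0.2109,0,0,0.0654,0.28, 0.6135,-0.3236,0.2109,0,0,0.0654,0.28, 0.6135,-0.3236,0.2109,0,0,0.0654,0.28, 0.6135,-0.3236,0.2109,0,0,0.0654,0.28, 0.6135,-0.3236,0.2109,0,0,0.0654,0.28, 0.6135,-0.3236,0.2109,0,0,0.0654,0.28, 0.6135,-0.3236,0.2109,0,0,0.0654,0.28]' 10
python3 - <<'E'
from h import *
a=vision.camera("wrist");save(a,"w0.png")
for n,X in dict(r=(.4023,-.288,.026),y=(.4715,-.2755,.026),g=(.541,-.263,.026)).items(): print(n,np.round(proj(a,np.array(X)),1))
E
python3 go.py .4023 -.288 .0185 .178
```

```text
time_s: 2.25
ee_pos: [0.4019, -0.2888, 0.1004]
eef_rot: [3.141, -0.0, 0.178]
force: [-0.5, 1.2, -0.2]
grip_width: 0.0602
grip_force: 0.0
r [315.5 246.7]
y [315.4 151.3]
g [315.4  45.8]
2.3 [ 0.4017 -0.2891  0.1005] [ 3.141 -0.     0.177] w 0.0599
[ 0.0015 -0.0021  0.164 ] [ 0.0005 -0.0002 -0.0007] rows 1.6
```

View pics/w0.png

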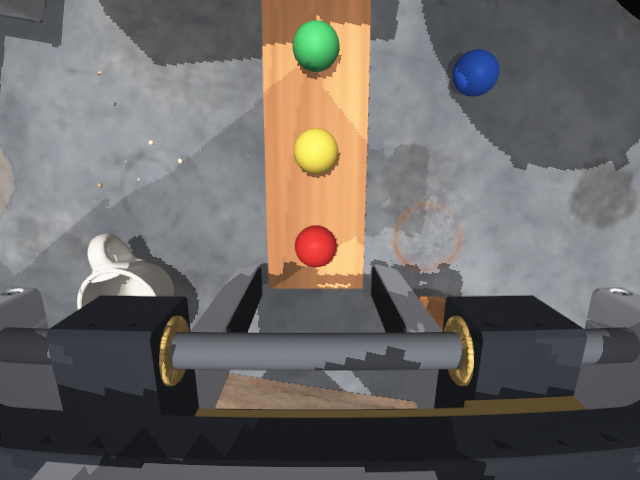

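The wrist view shows red, yellow and green at (316,246), (316,151) and (316,46), within 1 px of prediction. Next I descend and grip.

```bash
python3 -m pendant '[0.0015,-0.002,0.08,0,0,0,0.28, 0.0015,-0.002,0.14,0,0,0,0.28, 0.0015,-0.002,0.164,0,0,0,0.28, 0.0015,-0.002,0.164,0,0,0,0.28, 0.0015,-0.002,0.164,0,0,0,-0.6, 0.0015,-0.002,0.164,0,0,0,-0.6, 0.0015,-0.002,0.164,0,0,0,-0.6, 0.0015,-0.002,0.164,0,0,0,-0.6, 0.0015,-0.002,0.164,0,0,0,-0.6, 0.0015,-0.002,0.164,0,0,0,-0.6]' 10
python3 go.py .4023 -.288 .15 .178 .575 .1085 .15 -.048 .575 .1085 .0765 -.048
```

```text
time_s: 3.3
ee_pos: [0.4032, -0.2874, 0.0185]
eef_rot: [3.14, -0.001, 0.178]
force: [0.4, -3.9, 3.7]
grip_width: 0.0312
grip_force: 10.0
3.3 [ 0.4032 -0.2874  0.0185] [ 3.14e+00 -1.00e-03  1.78e-01] w 0.0312
[-0.0018  0.0013 -0.2631] [ 0.0008 -0.0004  0.0001] rows 2.6
[ 0.4786 -0.718  -0.2637] [ 0.0008 -0.0005  0.144 ] rows 9.0
[ 0.4785 -0.7182 -0.1167] [ 0.0008 -0.0005  0.144 ] rows 8.7
```

```bash
python3 -m pendant '[0,0,-0.09,0,0,0,-0.6, 0,0,-0.18,0,0,0,-0.6, 0.02,-0.03,-0.2637,0,0,0.01,-0.6, 0.07,-0.105,-0.2637,0,0,0.03,-0.6, 0.12,-0.18,-0.2637,0,0,0.05,-0.6, 0.17,-0.255,-0.2637,0,0,0.07,-0.6, 0.22,-0.33,-0.2637,0,0,0.09,-0.6, 0.27,-0.405,-0.2637,0,0,0.11,-0.6, 0.32,-0.48,-0.2637,0,0,0.13,-0.6, 0.37,-0.555,-0.2637,0,0,0.144,-0.6, 0.42,-0.63,-0.2637,0,0,0.144,-0.6, 0.46,-0.69,-0.2637,0,0,0.144,-0.6]'
python3 go.py .575 .1085 .15 -.048 .575 .1085 .0765 -.048
```

```text
time_s: 4.5
ee_pos: [0.5683, 0.096, 0.1495]
eef_rot: [-3.141, 0.001, -0.047]
force: [0.9, -0.7, -0.2]
grip_width: 0.0308
grip_force: 10.0
4.5 [0.5683 0.096  0.1495] [-3.141e+00  1.000e-03 -4.700e-02] w 0.0308
[ 0.0123 -0.0256 -0.001 ] [-0.0002  0.0006  0.0006] rows 0.3
[ 0.0124 -0.0256  0.146 ] [-0.0002  0.0006  0.0006] rows 1.5
```

```bash
python3 -m pendant '[0.0124,-0.0256,0.0,0,0,0,-0.6, 0.0124,-0.0256,0.0,0,0,0,-0.6, 0.0124,-0.0256,0.07,0,0,0,-0.6, 0.0124,-0.0256,0.12,0,0,0,-0.6, 0.0124,-0.0256,0.146,0,0,0,-0.6, 0.0124,-0.0256,0.146,0,0,0,-0.6, 0.0124,-0.0256,0.146,0,0,0,-0.25, 0.0124,-0.0256,0.146,0,0,0,-0.15, 0.0124,-0.0256,0.146,0,0,0,-0.04, 0.0124,-0.0256,0.146,0,0,0,-0.04]'
python3 go.py .575 .1085 .15 -.048
```

```text
time_s: 5.5
ee_pos: [0.5752, 0.1059, 0.0775]
eef_rot: [-3.141, -0.001, -0.048]
force: [-0.8, 0.0, -0.4]
grip_width: 0.045
grip_force: 0.0
5.5 [0.5752 0.1059 0.0775] [-3.141e+00 -1.000e-03 -4.800e-02] w 0.045
[-0.0005 -0.0051 -0.145 ] [-0.0001 -0.0006 -0.    ] rows 1.5
```

```bash
python3 -m pendant '[0,0,-0.09,0,0,0,-0.04, 0,0,-0.145,0,0,0,0, 0,0,-0.145,0,0,0,0.28]'
python3 - <<'E'
from h import *
a=vision.camera("top");b=vision.camera("wrist")
for n in("ball_red_center",):
  for c in(a,b):
    for r in silhouettes(n,c)[:2]:
        v,u=np.argwhere(r["region"]).mean(0);print(round(r["score"],2),np.round([u,v]),np.round(onz(c,u,v,.068),4))
save(b,"w1.png")
E
python3 go.py .4715 -.2755 .12 .178 .4715 -.2755 .0185 .178
```

```text
time_s: 5.8
ee_pos: [0.5766, 0.1062, 0.1538]
eef_rot: [-3.14, -0.007, -0.048]
force: [-0.2, -0.2, 0.2]
grip_width: 0.0522
grip_force: 0.0
0.89 [317. 245.] [0.5756 0.1055 0.068 ]
6.0 [0.5744 0.1059 0.1482] [ 3.141e+00  2.000e-03 -4.800e-02] w 0.06
[-0.1688  0.7717  0.0569] [ 1.000e-04  1.100e-03 -1.439e-01] rows 7.9
[-0.1685  0.7717  0.2599] [ 1.000e-04  1.100e-03 -1.439e-01] rows 8.3
```

View pics/w1.png

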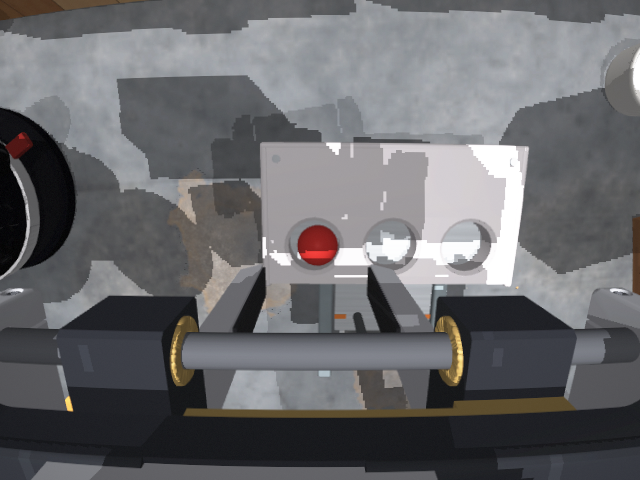

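Red sits in its well at (317,245). The empty wells are at (390,243) and (466,245), as the fit predicts. Yellow is next.

```bash
python3 -m pendant '[-0.02,0.09,0,0,0,-0.02,0.28, -0.04,0.18,0,0,0,-0.04,0.28, -0.06,0.27,0,0,0,-0.06,0.28, -0.08,0.36,0,0,0,-0.08,0.28, -0.1,0.45,0.01,0,0,-0.1,0.28, -0.12,0.54,0.03,0,0,-0.12,0.28, -0.14,0.63,0.05,0,0,-0.144,0.28, -0.155,0.7,0.057,0,0,-0.144,0.28, -0.1687,0.7717,0.057,0,0,-0.144,0.28, -0.1687,0.7717,0.057,0,0,-0.144,0.28, -0.1687,0.7717,0.057,0,0,-0.144,0.28]'
python3 go.py .4715 -.2755 .0185 .178
```

```text
time_s: 7.1
ee_pos: [0.4715, -0.2755, 0.1198]
eef_rot: [-3.14, 0.001, 0.177]
force: [0.3, -0.1, -0.5]
grip_width: 0.06
grip_force: 0.0
7.1 [ 0.4715 -0.2755  0.1198] [-3.14e+00  1.00e-03  1.77e-01] w 0.06
[2.000e-04 2.000e-04 2.025e-01] [-0.0009  0.0008 -0.0009] rows 2.0
```

```bash
python3 -m pendant '[0,0,0.09,0,0,0,0.28, 0,0,0.17,0,0,0,0.28, 0,0,0.2025,0,0,0,0.28, 0,0,0.2025,0,0,0,0.28, 0,0,0.2025,0,0,0,-0.6, 0,0,0.2025,0,0,0,-0.6, 0,0,0.2025,0,0,0,-0.6, 0,0,0.2025,0,0,0,-0.6, 0,0,0.2025,0,0,0,-0.6, 0,0,0.2025,0,0,0,-0.6]' 10
python3 go.py .5721 .048 .15 -.048
```

```text
time_s: 8.1
ee_pos: [0.4722, -0.2755, 0.0198]
eef_rot: [3.141, -0.0, 0.178]
force: [-0.3, -1.1, 1.7]
grip_width: 0.031
grip_force: 10.0
8.1 [ 0.4722 -0.2755  0.0198] [ 3.141 -0.     0.178] w 0.031
[ 0.3112 -0.6014 -0.2605] [ 1.000e-04 -2.000e-04  1.438e-01] rows 7.3
```

```bash
python3 -m pendant '[0,0,-0.09,0,0,0,-0.6, 0,0,-0.18,0,0,0,-0.6, 0.02,-0.04,-0.2605,0,0,0.01,-0.6, 0.06,-0.12,-0.2605,0,0,0.03,-0.6, 0.1,-0.2,-0.2605,0,0,0.05,-0.6, 0.14,-0.28,-0.2605,0,0,0.07,-0.6, 0.18,-0.36,-0.2605,0,0,0.1,-0.6, 0.22,-0.44,-0.2605,0,0,0.13,-0.6, 0.26,-0.52,-0.2605,0,0,0.144,-0.6, 0.3112,-0.6014,-0.2605,0,0,0.144,-0.6, 0.3112,-0.6014,-0.2605,0,0,0.144,-0.6, 0.3112,-0.6014,-0.2605,0,0,0.144,-0.6]'
python3 go.py .5721 .048 .0765 -.048
```

```text
time_s: 9.3
ee_pos: [0.5718, 0.0487, 0.1494]
eef_rot: [3.141, 0.001, -0.046]
force: [-0.4, -0.0, -0.1]
grip_width: 0.0313
grip_force: 10.0
9.3 [0.5718 0.0487 0.1494] [ 3.141e+00  1.000e-03 -4.600e-02] w 0.0313
[0.0007 0.0014 0.1459] [0.0001 0.0005 0.001 ] rows 1.5
```

```bash
python3 -m pendant '[0.0007,0.0014,0.07,0,0,0,-0.6, 0.0007,0.0014,0.12,0,0,0,-0.6, 0.0007,0.0014,0.146,0,0,0,-0.6, 0.0007,0.0014,0.146,0,0,0,-0.6, 0.0007,0.0014,0.146,0,0,0,-0.25, 0.0007,0.0014,0.146,0,0,0,-0.15, 0.0007,0.0014,0.146,0,0,0,-0.1, 0.0007,0.0014,0.146,0,0,0,-0.1, 0.0007,0.0014,0.08,0,0,0,-0.1, 0.0007,0.0014,0.0,0,0,0,0, 0.0007,0.0014,0,0,0,0,0.28, 0.0007,0.0014,0,0,0,0,0.28]'
python3 - <<'E'
from h import *
b=vision.camera("wrist")
for n in("ball_red_center","ball_yellow_center"):
    for r in silhouettes(n,b)[:1]:
        v,u=np.argwhere(r["region"]).mean(0);print(n,round(r["score"],2),np.round([u,v]),np.round(onz(b,u,v,.068),4))
E
python3 go.py .541 -.263 .12 .178
```

```text
time_s: 10.5
ee_pos: [0.5726, 0.0474, 0.1506]
eef_rot: [-3.141, -0.002, -0.048]
force: [-0.2, 0.2, -0.1]
grip_width: 0.0587
grip_force: 0.0
ball_red_center 0.63 [242. 245.] [0.5753 0.1059 0.068 ]
ball_yellow_center 0.78 [317. 245.] [0.5727 0.0467 0.068 ]
10.65 [0.5718 0.0473 0.1487] [ 3.141e+00  2.000e-03 -4.800e-02] w 0.0602
[-0.0316  0.6229  0.0576] [-0.      0.0012 -0.1439] rows 6.3
```

Both balls are in their wells. Green is next.

```bash
python3 -m pendant '[0,0.09,0,0,0,-0.02,0.28, -0.01,0.18,0,0,0,-0.05,0.28, -0.015,0.27,0,0,0,-0.08,0.28, -0.02,0.36,0.01,0,0,-0.11,0.28, -0.025,0.45,0.03,0,0,-0.144,0.28, -0.0316,0.54,0.0576,0,0,-0.144,0.28, -0.0316,0.6229,0.0576,0,0,-0.144,0.28, -0.0316,0.6229,0.0576,0,0,-0.144,0.28, -0.0316,0.6229,0.0576,0,0,-0.144,0.28]'
python3 go.py .541 -.263 .0185 .178
```

```text
time_s: 11.55
ee_pos: [0.541, -0.2633, 0.1198]
eef_rot: [-3.14, 0.001, 0.177]
force: [-0.1, -0.1, -0.0]
grip_width: 0.0598
grip_force: 0.0
11.55 [ 0.541  -0.2633  0.1198] [-3.14e+00  1.00e-03  1.77e-01] w 0.0598
[ 0.0005 -0.0003  0.2027] [-0.0009  0.0009 -0.0009] rows 2.0
```

```bash
python3 -m pendant '[0,0,0.09,0,0,0,0.28, 0,0,0.17,0,0,0,0.28, 0,0,0.2025,0,0,0,0.28, 0,0,0.2025,0,0,0,0.28, 0,0,0.2025,0,0,0,-0.6, 0,0,0.2025,0,0,0,-0.6, 0,0,0.2025,0,0,0,-0.6, 0,0,0.2025,0,0,0,-0.6, 0,0,0.2025,0,0,0,-0.6, 0,0,0.2025,0,0,0,-0.6]' 10
python3 go.py .5692 -.0118 .15 -.048
```

```text
time_s: 12.55
ee_pos: [0.5417, -0.2631, 0.0201]
eef_rot: [3.141, -0.001, 0.178]
force: [0.6, -1.1, 2.6]
grip_width: 0.0314
grip_force: 10.0
12.55 [ 0.5417 -0.2631  0.0201] [ 3.141e+00 -1.000e-03  1.780e-01] w 0.0314
[ 0.1432 -0.4849 -0.2599] [ 0.0002 -0.0004  0.1439] rows 5.7
```

```bash
python3 -m pendant '[0,0,-0.09,0,0,0,-0.6, 0,0,-0.18,0,0,0,-0.6, 0.01,-0.04,-0.26,0,0,0.01,-0.6, 0.035,-0.12,-0.26,0,0,0.03,-0.6, 0.06,-0.2,-0.26,0,0,0.06,-0.6, 0.085,-0.28,-0.26,0,0,0.09,-0.6, 0.11,-0.36,-0.26,0,0,0.12,-0.6, 0.13,-0.43,-0.26,0,0,0.144,-0.6, 0.1432,-0.4849,-0.26,0,0,0.144,-0.6, 0.1432,-0.4849,-0.26,0,0,0.144,-0.6, 0.1432,-0.4849,-0.26,0,0,0.144,-0.6]'
python3 go.py .5692 -.0118 .0765 -.048
```

```text
time_s: 13.65
ee_pos: [0.569, -0.0116, 0.1497]
eef_rot: [3.141, 0.0, -0.047]
force: [-0.2, -1.4, 0.1]
grip_width: 0.0314
grip_force: 10.0
13.65 [ 0.569  -0.0116  0.1497] [ 3.141  0.    -0.047] w 0.0314
[0.0005 0.0005 0.1465] [0.0001 0.0001 0.0006] rows 1.5
```

```bash
python3 -m pendant '[0.0005,0.0005,0.07,0,0,0,-0.6, 0.0005,0.0005,0.12,0,0,0,-0.6, 0.0005,0.0005,0.146,0,0,0,-0.6, 0.0005,0.0005,0.146,0,0,0,-0.6, 0.0005,0.0005,0.146,0,0,0,-0.25, 0.0005,0.0005,0.146,0,0,0,-0.15, 0.0005,0.0005,0.146,0,0,0,-0.1, 0.0005,0.0005,0.146,0,0,0,-0.1, 0.0005,0.0005,0.08,0,0,0,-0.1, 0.0005,0.0005,0.0,0,0,0,-0.1, 0.0005,0.0005,0,0,0,0,-0.1, 0.0005,0.0005,0,0,0,0,-0.1]'
python3 - <<'E'
from h import *
b=vision.camera("wrist")
for n in("ball_red_center","ball_yellow_center","ball_green_center"):
    for r in silhouettes(n,b)[:1]:
        v,u=np.argwhere(r["region"]).mean(0);print(n,round(r["score"],2),np.round([u,v]),np.round(onz(b,u,v,.068),4))
E
python3 go.py .5042 .0519 .16 1.523
```

```text
time_s: 14.85
ee_pos: [0.5696, -0.0119, 0.1506]
eef_rot: [3.142, -0.002, -0.048]
force: [0.1, -0.3, -0.4]
grip_width: 0.0422
grip_force: 0.0
ball_red_center 0.97 [167. 244.] [0.5756 0.1065 0.068 ]
ball_yellow_center 0.91 [241. 244.] [0.5728 0.0475 0.068 ]
ball_green_center 0.7 [317. 245.] [ 0.5693 -0.0125  0.068 ]
15.05 [ 0.5688 -0.0119  0.1487] [-3.142e+00  2.000e-03 -4.800e-02] w 0.0423
[-0.1353 -0.1212 -0.0224] [-1.0000e-03  9.0000e-04 -1.0002e+00] rows 1.8
```

```bash
python3 -m pendant '[0,0,-0.0224,0,0,-0.09,-0.4, -0.03,-0.025,-0.0224,0,0,-0.18,-0.4, -0.06,-0.055,-0.0224,0,0,-0.27,-0.4, -0.1,-0.09,-0.0224,0,0,-0.36,-0.4, -0.1353,-0.1212,-0.0224,0,0,-0.45,-0.4, -0.1353,-0.1212,-0.0224,0,0,-0.54,-0.4, -0.1353,-0.1212,-0.0224,0,0,-0.63,-0.4, -0.1353,-0.1212,-0.0224,0,0,-0.72,-0.4, -0.1353,-0.1212,-0.0224,0,0,-0.81,-0.4, -0.1353,-0.1212,-0.0224,0,0,-0.9,-0.4, -0.1353,-0.1212,-0.0224,0,0,-1,-0.4, -0.1353,-0.1212,-0.0224,0,0,-1,-0.4]'
python3 -m pendant '[0,0,0,0,0,0,-0.4, 0,0,0,0,0,0,-0.4]'
python3 - <<'E'
from h import *
b=vision.camera("wrist");save(b,"w2.png")
for X in[(.5042,.0519,.115)]:print(np.round(proj(b,np.array(X)),1))
for r in silhouettes("handle",b)[:2]:print(r["score"],r["extent"])
E
python3 go.py .5042 .0519 .16 1.523 .5042 .0519 .086 1.523
```

```text
time_s: 16.25
ee_pos: [0.5044, 0.0518, 0.1603]
eef_rot: [-3.14, 0.0, 1.525]
force: [-0.2, 0.5, 0.1]
grip_width: 0.0283
grip_force: 0.0
time_s: 16.45
ee_pos: [0.5046, 0.0518, 0.1608]
eef_rot: [-3.141, 0.0, 1.519]
force: [0.0, -0.8, 0.1]
grip_width: 0.0282
grip_force: 0.0
[315.  257.8]
0.97 [298.2, 139.4, 421.4, 298.5]
16.55 [0.5046 0.0518 0.1609] [-3.141  0.     1.52 ] w 0.0281
[ 0.0001 -0.0009  0.0018] [-0.0001  0.     -0.0016] rows 0.0
[ 1.000e-04 -8.000e-04  1.498e-01] [-0.0001  0.     -0.0016] rows 1.5
```

View pics/w2.png

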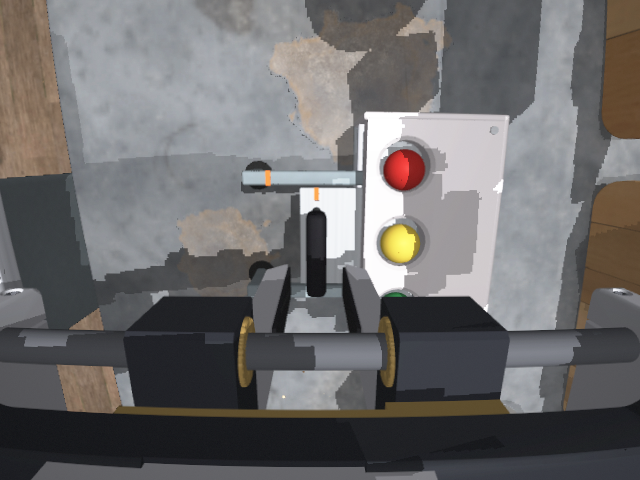

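The wrist view shows the bar centred between the fingers at (317,252), with the pointer at (317,194) and the mark at (268,178). All three balls are in their wells. Next I descend and grip.

```bash
python3 -m pendant '[0,0,0.06,0,0,0,-0.4, 0,0,0.12,0,0,0,-0.4, 0,-0.0008,0.15,0,0,-0.0016,-0.4, 0,-0.0008,0.15,0,0,-0.0016,-0.4, 0,-0.0008,0.15,0,0,-0.0016,-0.9, 0,-0.0008,0.15,0,0,-0.0016,-0.9, 0,-0.0008,0.15,0,0,-0.0016,-0.9, 0,-0.0008,0.15,0,0,-0.0016,-0.9, 0,-0.0008,0.15,0,0,-0.0016,-0.9, 0,-0.0008,0.15,0,0,-0.0016,-0.9]' 30
python3 go.py .4643 .0538 .086 1.523
```

```text
time_s: 17.55
ee_pos: [0.5045, 0.0519, 0.0871]
eef_rot: [3.141, -0.0, 1.525]
force: [-5.1, -0.3, 6.5]
grip_width: 0.0139
grip_force: 30.0
17.55 [0.5045 0.0519 0.0871] [ 3.141 -0.     1.525] w 0.0139
[ 0.0001 -0.0804  0.0021] [ 0.0006 -0.0001  0.0011] rows 0.8
```

```bash
python3 -m pendant '[0,-0.015,0,0,0,0,-0.9, 0,-0.03,0,0,0,0,-0.9, 0,-0.045,0,0,0,0,-0.9, 0,-0.06,0,0,0,0,-0.9, 0,-0.072,0,0,0,0,-0.9, 0,-0.08,0,0,0,0,-0.9, 0,-0.08,0,0,0,0,-0.9, 0,-0.08,0,0,0,0,-0.9, 0,-0.08,0,0,0,0,-0.9, 0,-0.08,0,0,0,0,-0.9]'
python3 - <<'E'
from h import *
b=vision.camera("wrist");save(b,"w3.png")
c=vision.camera("top");s=vision.camera("side")
A=cv2.resize(c["pixels"][165:285,190:335],None,fx=3.8,fy=3.8,interpolation=cv2.INTER_CUBIC)[:456,:]
B=cv2.resize(s["pixels"][215:295,250:385],None,fx=1.8*1,fy=1.8,interpolation=cv2.INTER_CUBIC)
o=np.zeros((600,800,3),np.uint8);o[:A.shape[0],:A.shape[1]]=A;o[456:456+B.shape[0],:B.shape[1]]=B[:144]
cv2.imwrite("pics/c3.png",o[:,:,::-1])
E
python3 go.py .4643 .0538 .086 1.523
```

```text
time_s: 18.55
ee_pos: [0.4655, 0.0539, 0.0871]
eef_rot: [3.137, -0.001, 1.525]
force: [7.4, 3.2, 1.3]
grip_width: 0.0137
grip_force: 30.0
18.7 [0.4655 0.0539 0.0871] [ 3.137e+00 -1.000e-03  1.525e+00] w 0.0135
[-0.0004 -0.0023  0.0021] [ 0.0028 -0.0005  0.0012] rows 0.0
```

View pics/w3.png

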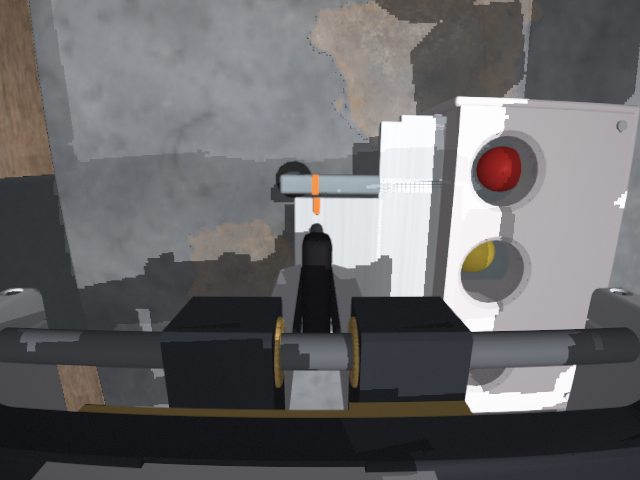

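The pointer (317,205) nearly meets the mark (315.5,184), and the TCP is about 1 mm short. Yellow has dropped and red looks lower too. I'll trim that last millimetre and measure.

```bash
python3 -m pendant '[0,-0.0022,0,0,0,0,-0.9, 0,-0.0022,0,0,0,0,-0.9, 0,-0.0022,0,0,0,0,-0.9, 0,-0.0022,0,0,0,0,-0.9]'
python3 - <<'E'
from h import *
b=vision.camera("wrist");c=vision.camera("top")
h=cv2.cvtColor(b["pixels"],cv2.COLOR_RGB2HSV)
m=(h[...,0]>8)&(h[...,0]<18)&(h[...,1]>180)&(h[...,2]>180)
for v0,v1 in((172,196),(197,215)):
    M=np.argwhere(m[v0:v1,290:345]);print("orange",M.mean(0)+[v0,290],len(M),np.round(onz(b,*(M.mean(0)+[v0,290])[::-1],.052),4))
for n in("ball_red_center","ball_yellow_center","ball_green_center"):
  for k,q in(("wrist",b),("top",c)):
    for r in silhouettes(n,q)[:2]:
        v,u=np.argwhere(r["region"]).mean(0);print(n,k,round(r["score"],2),np.round(r["extent"]),np.round(onz(q,u,v,.068),3),np.round(onz(q,u,v,.02),3))
A=b["pixels"][90:400,250:640];A=cv2.resize(A,(500,397))
B=cv2.resize(c["pixels"][165:285,200:325],None,fx=2.4,fy=2.4,interpolation=cv2.INTER_CUBIC)
o=np.zeros((400,800,3),np.uint8);o[:397,:500]=A;o[:B.shape[0],500:500+B.shape[1]]=B
cv2.imwrite("pics/c4.png",o[:,:,::-1])
E
python3 go.py .4643 .0538 .086 1.523
```

```text
time_s: 19.1
ee_pos: [0.4644, 0.054, 0.0871]
eef_rot: [3.137, -0.001, 1.525]
force: [9.4, 2.8, 2.5]
grip_width: 0.0136
grip_force: 30.0
orange [188.14285714 316.38095238] 21 [0.4673 0.1017 0.052 ]
orange [205.5 316. ] 70 [0.4666 0.091  0.052 ]
ball_red_center wrist 0.67 [476. 146. 521. 192.] [0.574 0.11  0.068] [0.6   0.108 0.02 ]
ball_red_center top 0.51 [229. 204. 240. 210.] [0.586 0.106 0.068] [0.595 0.113 0.02 ]
ball_red_center top 0.51 [384. 215. 440. 314.] [ 0.467 -0.264  0.068] [ 0.47  -0.273  0.02 ]
ball_yellow_center wrist 0.75 [466. 240. 494. 272.] [0.565 0.057 0.068] [0.589 0.042 0.02 ]
ball_yellow_center top 0.39 [260. 206. 265. 213.] [0.583 0.045 0.068] [0.592 0.05  0.02 ]
ball_green_center top 0.49 [451. 219. 464. 235.] [ 0.54  -0.364  0.068] [ 0.546 -0.378  0.02 ]
ball_green_center top 0.43 [287. 209. 295. 219.] [ 0.571 -0.014  0.068] [ 0.579 -0.012  0.02 ]
19.5 [0.4644 0.054  0.0871] [ 3.137e+00 -1.000e-03  1.525e+00] w 0.0142
[-0.0004 -0.0001  0.0021] [ 0.0028 -0.0005  0.0012] rows 0.0
```

View pics/c4.png

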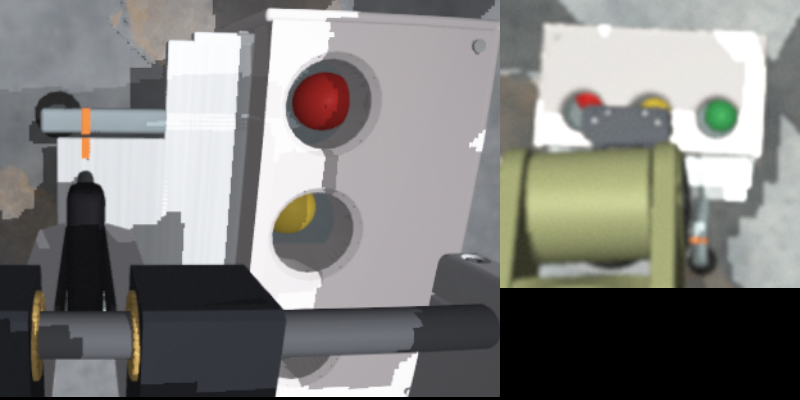

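The pointer now meets the mark (316.0 vs 316.4 px). Yellow has clearly dropped. An undropped ball would stand 10 mm proud of the plate, so I'll check for red and green in the side view.

Run:
```python
from h import *
s=vision.camera("side");t=vision.camera("top");w=vision.camera("wrist")
for n,X in dict(red=(.5755,.106,.068),yel=(.5727,.047,.068),gre=(.5692,-.0125,.068)).items():
    X=np.array(X);u,v=proj(s,X+[0,0,.012]);print(n,"expected if proud, side",np.round([u,v]))
    u,v=int(u),int(v);print(cv2.cvtColor(s["pixels"],cv2.COLOR_RGB2HSV)[v-2:v+4:2,u-2:u+3:2].tolist())
    for c in(t,w):
        print("  px if up",np.round(proj(c,X),1),"diam",[round(np.linalg.norm(proj(c,X+[0,.016,z])-proj(c,X-[0,.016,-z])),1) for z in(0,-.048)], "if down",np.round(proj(c,X-[0,0,.048]),1))
A=cv2.resize(s["pixels"][215:300,255:390],None,fx=5,fy=5,interpolation=cv2.INTER_CUBIC)
cv2.imwrite("pics/s5.png",A[:,:,::-1])
```

```text
red expected if proud, side [319. 233.]
[[[20, 10, 158], [24, 7, 179], [25, 8, 189]], [[18, 14, 216], [20, 10, 221], [19, 9, 223]], [[21, 12, 209], [19, 13, 214], [18, 12, 218]]]
  px if up [235.6 211.2] diam [np.float64(14.9), np.float64(14.3)] if down [238.8 214.9]
  px if up [502.7 175.4] diam [np.float64(55.8), np.float64(45.4)] if down [467.5 172.1]
yel expected if proud, side [328. 241.]
[[[20, 12, 186], [18, 15, 207], [15, 14, 213]], [[22, 13, 218], [19, 13, 212], [20, 10, 223]], [[21, 12, 216], [21, 13, 199], [21, 12, 209]]]
  px if up [263.  212.4] diam [np.float64(14.9), np.float64(14.3)] if down [265.1 216. ]
  px if up [491.4 272.6] diam [np.float64(49.5), np.float64(41.2)] if down [460.  252.2]
gre expected if proud, side [337. 249.]
[[[15, 9, 229], [16, 16, 212], [15, 14, 213]], [[30, 1, 253], [21, 8, 229], [19, 9, 223]], [[20, 6, 243], [23, 9, 221], [21, 12, 215]]]
  px if up [290.9 213.9] diam [np.float64(15.0), np.float64(14.3)] if down [291.7 217.5]
  px if up [478.8 358.4] diam [np.float64(42.9), np.float64(36.9)] if down [451.5 324.9]
```

View pics/s5.png

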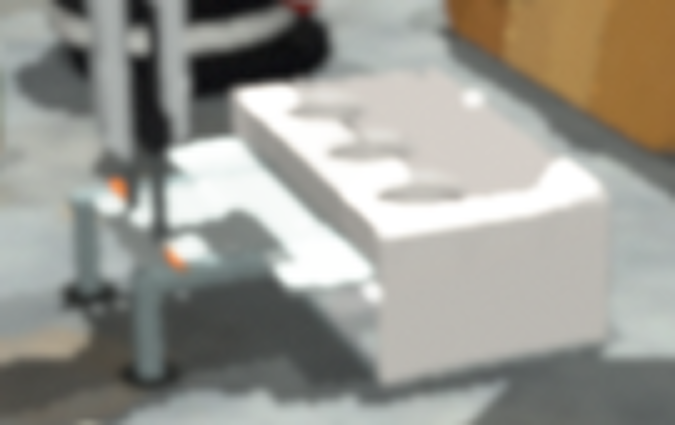

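The side view shows all three wells empty at the top, at crop (330,105), (370,148) and (420,190). The pointer sits at the mark and the handle is held. Red's 45 px diameter also matches a ball down in the tray.

```bash
python3 -c "
from station import order
print(order.hand_in())"
```

```text
the job is handed in; nothing more can be done
None
```

I handed the job in: all three balls have dropped through the wells into the tray, and the gripper is still holding the handle with the slide's pointer at the orange mark.

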